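# Find the tired spring among three painting rests and push down its tag

### The arm

A 6-joint arm with a two-finger parallel gripper is mounted at the origin on the work surface. World frame = base frame: x ahead of the robot, y to its left, z up, the work surface at z = 0. Lengths are in mm, angles in degrees, forces in N, time in s.
With the tool pointing down it reaches from about 300 to 850 mm from the base axis. Payload 4.2 kg.
Tool frame: the origin (TCP) lies midway between the tips of the shut fingers; the grasp point (between the pads) lies 19 mm behind it (env.grip_depth is the distance from the TCP to the grasp point, in mm); z points along the fingers, y is the line along which they close (so a half turn about z gives the same grasp; the last joint's range is limited). The gripper opens to 91 mm and grips with 3 to 60 N. Pads are 32 mm wide; open, the fingers measure 118 mm over their backs; the gripper's body (76 mm by 178 mm) begins 60 mm behind the grasp point.
Start: joints at [68.812, 18.312, 89.639, -0, 72.044, -1.146], TCP at [197.061, 540.194, 213.976] pointing down, gripper open.
Joint ranges: [-177.97, 177.97], [-48.28, 115.42], [12.27, 149.76], [-77.06, 257.06], [2.81, 150.46], [-146.56, 146.56]. Speed limits (degrees/s): [147.25, 147.25, 180, 180, 180, 180].

### API

Orientations are given as [roll, pitch, yaw] about the fixed x, y, z axes, in that order (R = Rz(yaw) Ry(pitch) Rx(roll)).
In Python, from workcell import env, eyes gives the robot as it stands.
- The arm moves only by the tool send_rows, never from a script. Its argument "motion" is a list of rows, each a list of 7 numbers: the shift along the world's x, y, z normalised to -1 to 1, where 1 is 0.5 m, then the turn, a rotation vector about the world's x, y, z normalised to -1 to 1, where 1 is 60 degrees, then the opening, from -1 (shut) to 1 (fully open). A call has 1 to 20 rows; each row is the pose to reach, as a shift and turn from the pose commanded when the call began; what a row does not reach only later rows make up. A row lasts 1/8 s, in which the tool goes at most 62.5 mm and 10.7 degrees, less where a joint would pass 70% of its speed; a pose out of reach is approached as far as the arm can. A call with a number of a shift or a turn outside -1 to 1 is refused whole. A call with a gripper value outside its range is refused whole. The fingers move at their own pace and stop on an object; "squeeze" is the grip in N (left out, the last holds). Time passes only in rows, so rows that repeat a pose let the fingers close. It gives the time, the measured TCP pose, the force, the opening and the grip force at its end, in the units of the state.
- env.state(): the state, without advancing time (a new reading comes with each control period).
- eyes.grab_frame(name): name is "scene" or "top"; returns a dict with "pixels" (480x640x3 uint8, red, green, blue), "depth" (480x640 float32, mm along the optical axis (not along the pixel's ray), 0 where there is no reading), "fx", "fy", "cx", "cy" (pixels), "R" (3x3) and "t" (3): a world point X has camera coordinates R X + t. Camera axes: x right, y down, z forward; pixel columns grow to the right and rows downward; lengths in mm; the calibration is good to about 2 mm. A picture is of the moment at which its call begins.
- env.job_done(): hands the job in; it is judged then, once.
The state is a dict: "time_s": time; "qpos": joint angles; "qvel": joint speeds; "effort": joint torques, N m; "ee_pos": TCP position; "ee_rot": TCP orientation; "force": force on the tool from outside, world axes, zero at the start; "torque": the same for the moment, N m; "gripper_width": finger opening in mm; "gripper_force": force on a finger pad.
Only numpy, scipy, OpenCV 4.12 (cv2) and the standard library are available. Lean on these libraries where they do the work, as an engineer would, in place of code of your own. Each camera call takes 0.05 s, during which the arm holds its last target. There are 200 camera calls.

### The job

Three spring-mounted painting rests stand on the bench, each with an upright metal tag; one has a tired spring and must be marked for repair. Working in order from the robot's left to its right, press each round pad gently down with the fingertips until it clearly gives, and feel which is the softest; only then push that rest's tag down until it stops. Leave the other two tags standing up, do not pull up or carry anything, leave everything else where it is, and finish with the hand clear of everything.

Things in the scene. Friction and masses are not known exactly. Their poses are not given: they have to be found in the camera images.
- rest_left: the left rest ('left' is +y, the robot's own left; 'right' is -y): a wooden board 170 x 85 x 12 mm fixed to the bench, long side along its own x. On it a round wooden pad on a coil spring is centred 35 mm towards its -x end, and a wooden block holding the tag 55 mm towards its +x end. Origin: centre of the board's underside; z up.
- pad_left (a point): centre of the top face of the left rest's round pad when it is not pressed, 62 mm above the bench. This point stays there when the pad goes down. The pad is a disc 68 mm across and 12 mm thick; it moves straight up and down, 14 mm down to a hard stop, and springs back. The three pads look alike but have different springs, of 0.2 to 1.2 N per mm with no preload, each in any of the three rests: the softest needs less than half the force of either other one for the same depth.
- tag_left_top (a point): centre of the top face of the left rest's tag; moves with the tag. The tag is an upright flat aluminium plate, its top 12 mm (rest's x) by 30 mm (rest's y), standing about 24 mm out of the top of its wooden block (34 x 50 mm, top 58 mm above the bench). Pushed straight down it slides against about 3 N of friction and stays where it is left.
- tag_left (a joint): how far the left rest's tag is pushed down, m: starts between 0 and 0.003, 0.018 is fully down against its stop; negative if it is pulled up (there are 6 mm of play upwards).
- rest_middle: the middle rest ('left' is +y, the robot's own left; 'right' is -y): a wooden board 170 x 85 x 12 mm fixed to the bench, long side along its own x. On it a round wooden pad on a coil spring is centred 35 mm towards its -x end, and a wooden block holding the tag 55 mm towards its +x end. Origin: centre of the board's underside; z up.
- pad_middle (a point): centre of the top face of the middle rest's round pad when it is not pressed, 62 mm above the bench. This point stays there when the pad goes down. The pad is a disc 68 mm across and 12 mm thick; it moves straight up and down, 14 mm down to a hard stop, and springs back. The three pads look alike but have different springs, of 0.2 to 1.2 N per mm with no preload, each in any of the three rests: the softest needs less than half the force of either other one for the same depth.
- tag_middle_top (a point): centre of the top face of the middle rest's tag; moves with the tag. The tag is an upright flat aluminium plate, its top 12 mm (rest's x) by 30 mm (rest's y), standing about 24 mm out of the top of its wooden block (34 x 50 mm, top 58 mm above the bench). Pushed straight down it slides against about 3 N of friction and stays where it is left.
- tag_middle (a joint): how far the middle rest's tag is pushed down, m: starts between 0 and 0.003, 0.018 is fully down against its stop; negative if it is pulled up (there are 6 mm of play upwards).
- rest_right: the right rest ('left' is +y, the robot's own left; 'right' is -y): a wooden board 170 x 85 x 12 mm fixed to the bench, long side along its own x. On it a round wooden pad on a coil spring is centred 35 mm towards its -x end, and a wooden block holding the tag 55 mm towards its +x end. Origin: centre of the board's underside; z up.
- pad_right (a point): centre of the top face of the right rest's round pad when it is not pressed, 62 mm above the bench. This point stays there when the pad goes down. The pad is a disc 68 mm across and 12 mm thick; it moves straight up and down, 14 mm down to a hard stop, and springs back. The three pads look alike but have different springs, of 0.2 to 1.2 N per mm with no preload, each in any of the three rests: the softest needs less than half the force of either other one for the same depth.
- tag_right_top (a point): centre of the top face of the right rest's tag; moves with the tag. The tag is an upright flat aluminium plate, its top 12 mm (rest's x) by 30 mm (rest's y), standing about 24 mm out of the top of its wooden block (34 x 50 mm, top 58 mm above the bench). Pushed straight down it slides against about 3 N of friction and stays where it is left.
- tag_right (a joint): how far the right rest's tag is pushed down, m: starts between 0 and 0.003, 0.018 is fully down against its stop; negative if it is pulled up (there are 6 mm of play upwards).
- paint_bottle_tall: small round green paint bottle, 32 mm across, 85 mm tall, standing between the left and middle rests; loose, not part of the job. Origin at its underside.
- paint_bottle_short: small round blue paint bottle, 32 mm across, 65 mm tall, standing between the left and middle rests; loose, not part of the job. Origin at its underside.
- glaze_jar: amber glass jar, 42 mm across, 55 mm tall, standing between the middle and right rests; loose, not part of the job. Origin at its underside.
- paint_brush: paint brush 190 mm long, lying beyond the rests; loose, not part of the job.
- water_cup: white cup, 70 mm across, 80 mm tall, standing beyond the left rest; loose, not part of the job. Origin at its underside.
- plaque: round clay plaque, 90 mm across, 14 mm thick, lying beyond the middle and right rests; loose, not part of the job. Origin at its underside.
- sponge: sponge block 70 x 45 x 25 mm, lying nearer the robot than the right rest; loose, not part of the job. Origin at its underside.
Not all that is in view belongs to the job. What is shaped like the rest_left but pink is not meant. What is shaped like the rest_middle but green is not meant.

How it is judged:
By the outcome, as a careful person would: the job done as asked, in the order asked, and still so for the second after the job is handed in, with the robot touching nothing.
It also fails if it takes over 58 s, if anything falls off the work surface, if the arm or the gripper's body presses on something with over 40 N, if the wrist force passes 120 N, or if a joint passes its speed limit or range.

## Working session

There is one attempt and no reset: what is moved stays moved. The work goes in short steps, Python scripts to look and compute and a tool call to move; the robot and the scene stay as the last step left them, time stands still between calls to the robot, and variables do not carry over. Pictures are saved under pics/ and viewed, at most 10 in all, crops included, and the job is handed in when it is done.

Besides the shell and the picture viewer there is one more tool, called in YAML: its name, and indented under it one key for each argument. send_rows: Moves the arm, as the interface text tells. Its arguments: {"type":"object","properties":{"motion":{"type":"array"},"squeeze":{"type":"number"}},"required":["motion"]}

```bash
mkdir -p pics; python3 - <<'E'
from workcell import env, eyes
import cv2,numpy as np
for n in("top","scene"):
    f=eyes.grab_frame(n); cv2.imwrite(f"pics/{n}0.png",f["pixels"][:,:,::-1]); np.savez(f"{n}0.npz",**f)
    print(n,-f["R"].T@f["t"],f["R"].round(2).tolist(),f["fx"])
print(env.state())
E
```

```text
top [369.97145864  -9.25545013 957.53452515] [[0.01, -1.0, 0.01], [-0.98, -0.01, -0.18], [0.18, -0.01, -0.98]] 450.46186968295984
scene [1037.92829586  799.31076047  711.47347651] [[-0.84, 0.54, -0.01], [0.3, 0.46, -0.83], [-0.45, -0.7, -0.55]] 529.62539845334
{'time_s': 0.1, 'qpos': array([ 6.88120259e+01,  1.83492887e+01,  8.96979739e+01,  1.16841884e-05,
        7.20438717e+01, -1.14437768e+00]), 'qvel': array([ 0.01399419,  0.00583873, -0.22282001, -0.08054972,  0.03904275,
        0.02827811]), 'effort': array([ 5.79948355e-04, -4.13327157e+01, -2.32509971e+01,  7.31180725e-02,
        4.20221128e-02, -3.26605277e-05]), 'ee_pos': array([196.89916878, 539.7708944 , 213.20098403]), 'ee_rot': array([-1.79908884e+02, -1.83122452e-03,  1.59956398e+02]), 'force': array([-0.09339811, -0.93746895, -0.57800476]), 'torque': array([-0.00984855,  0.02466137,  0.0171657 ]), 'gripper_force': 0.0, 'gripper_width': 91.6044816751765}
```

View pics/top0.png

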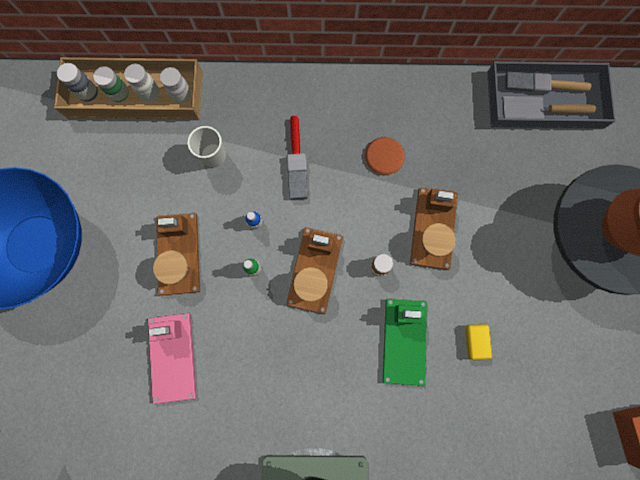

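View pics/scene0.png

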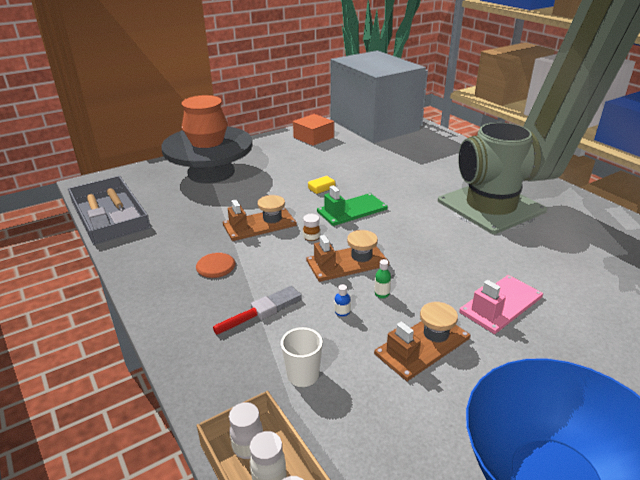

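The top view shows three brown rests with pads at about (170,267), (311,284) and (438,239). Their tags are at (167,223), (320,240) and (444,196). The pink (172,358) and green (405,342) boards have no pad and aren't meant. Next I'll measure the rests and confirm them in a crop.

```bash
cat > h.py <<'E'
import numpy as np
def ray(f,u,v,z):
    R,t=f["R"],f["t"]; c=-R.T@t
    d=R.T@np.array([(u-f["cx"])/f["fx"],(v-f["cy"])/f["fy"],1.]); return c+d*(z-c[2])/d[2]
E
python3 - <<'E'
import cv2,numpy as np
from h import ray
f=dict(np.load("top0.npz")); im=f["pixels"]; hsv=cv2.cvtColor(im,cv2.COLOR_RGB2HSV)
pad=cv2.inRange(hsv,(10,60,150),(25,200,255)); tag=cv2.inRange(hsv,(0,0,175),(179,40,255))
def blobs(m,a0,a1,z,nm):
    n,l,s,c=cv2.connectedComponentsWithStats(m)
    for i in range(1,n):
        if a0<s[i,4]<a1 and 140<c[i][0]<480 and 170<c[i][1]<400:
            p=ray(f,*c[i],z); r=cv2.minAreaRect(np.argwhere(l==i)[:,::-1].astype(np.float32))
            d=f["depth"][int(c[i][1]),int(c[i][0])]
            X=f["R"].T@(np.array([(c[i][0]-f["cx"])/f["fx"]*d,(c[i][1]-f["cy"])/f["fy"]*d,d])-f["t"])
            print(nm,c[i].round(1),s[i],np.round(r[1],1),round(r[2]),p.round(1),"depth pt",X.round(1))
blobs(pad,300,2000,62,"pad"); blobs(tag,20,400,81,"tag")
cv2.imwrite("pics/crop.png",cv2.resize(im[180:320,140:480,::-1],None,fx=2.3,fy=2.3,interpolation=cv2.INTER_CUBIC))
E
```

```text
pad [438.8 239. ] [423 223  33  33 845] [32. 32.] 90 [ 530.1 -247.    62. ] depth pt [ 530.4 -247.4   60.5]
pad [169.8 266.6] [153 250  35  34 897] [32.2 34. ] 63 [468.8 291.6  62. ] depth pt [468.8 291.8  61.5]
pad [310.6 283.6] [294 267  34  34 913] [33. 33.] 90 [437.7  11.1  62. ] depth pt [437.9  11.2  58.8]
tag [445.5 194.1] [438 191  15   8  72] [14.3  5.1] 11 [ 618.7 -259.    81. ] depth pt [ 618.1 -258.4   83.2]
tag [250.5 215. ] [247 212   8   7  44] [6.4 6.4] 45 [571.4 132.3  81. ] depth pt [574.8 134.6  66.6]
tag [165.2 220.6] [158 218  16   6  78] [15.  5.] 0 [558.4 300.8  81. ] depth pt [558.4 301.   80.6]
tag [320.3 238.4] [313 235  15   8  78] [14.5  5.2] 13 [525.4  -7.3  81. ] depth pt [525.2  -7.3  82.3]
tag [383.3 262.6] [374 254  19  18 263] [17. 18.] 90 [ 478.6 -131.2   81. ] depth pt [ 482.  -135.    53.8]
tag [247.5 263.6] [244 260   8   8  50] [7. 7.] 90 [474.  134.4  81. ] depth pt [473.6 133.9  84.3]
tag [413.1 313.6] [405 311  16   7  86] [15.  6.] 6 [ 380.6 -187.1   81. ] depth pt [ 380.6 -187.3   80.3]
tag [156.6 330.8] [149 327  17   8  86] [ 5.8 16. ] 81 [344.2 301.6  81. ] depth pt [344.2 301.7  80.7]
```

View pics/crop.png

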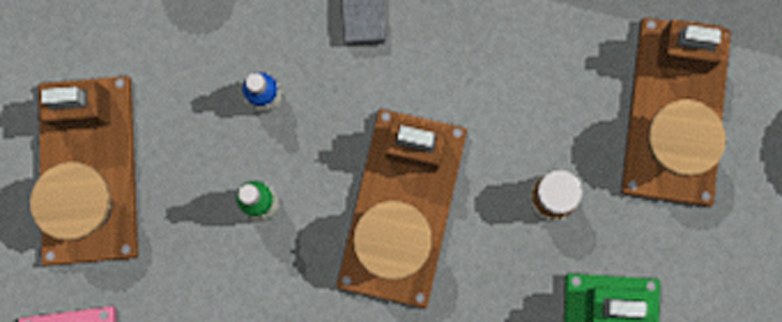

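All three rests check out: pad-to-tag distance is 90, 90 and 89 mm against a nominal 90, and the heights match. The two look-alikes have no pad. Now I'll shut the fingers and go above the left pad.

send_rows:
  motion:
    - [0.07,-0.06,0,0,0,0,-1]
    - [0.16,-0.15,-0.02,0,0,0,-1]
    - [0.25,-0.23,-0.04,0,0,0,-1]
    - [0.34,-0.31,-0.06,0,0,0,-1]
    - [0.43,-0.39,-0.08,0,0,0,-1]
    - [0.51,-0.465,-0.1,0,0,0,-1]
    - [0.543,-0.497,-0.15,0,0,0,-1]
    - [0.543,-0.497,-0.2,0,0,0,-1]
    - [0.543,-0.497,-0.25,0,0,0,-1]
    - [0.543,-0.497,-0.278,0,0,0,-1]
    - [0.543,-0.497,-0.278,0,0,0,-1]
    - [0.543,-0.497,-0.278,0,0,0,-1]
    - [0.543,-0.497,-0.278,0,0,0,-1]
    - [0.543,-0.497,-0.278,0,0,0,-1]

```text
time_s: 1.85
ee_pos: [468.8, 291.9, 75.7]
ee_rot: [179.9, 0.0, 160.0]
force: [0.4, -0.9, -0.3]
gripper_width: 0.3
gripper_force: 0.0
```

send_rows:
  motion:
    - [0,0,-0.01,0,0,0,-1]
    - [0,0,-0.02,0,0,0,-1]
    - [0,0,-0.026,0,0,0,-1]
    - [0,0,-0.03,0,0,0,-1]
    - [0,0,-0.034,0,0,0,-1]
    - [0,0,-0.034,0,0,0,-1]
    - [0,0,-0.034,0,0,0,-1]
    - [0,0,-0.034,0,0,0,-1]

```text
time_s: 2.85
ee_pos: [468.5, 291.6, 58.1]
ee_rot: [180.0, -0.0, 160.0]
force: [-2.0, 0.3, 2.6]
gripper_width: 0.5
gripper_force: 1.3
```

send_rows:
  motion:
    - [0,0,-0.004,0,0,0,-1]
    - [0,0,-0.008,0,0,0,-1]
    - [0,0,-0.008,0,0,0,-1]
    - [0,0,-0.008,0,0,0,-1]
    - [0,0,-0.008,0,0,0,-1]

```text
time_s: 3.48
ee_pos: [468.6, 291.7, 54.1]
ee_rot: [180.0, 0.0, 160.0]
force: [-1.3, -1.5, 5.2]
gripper_width: 0.1
gripper_force: 2.5
```

Left pad gives 2.6 N at 4 mm and 5.2 N at 8 mm, about 0.65 N/mm. Next is the middle pad.

send_rows:
  motion:
    - [0,0,0.05,0,0,0,-1]
    - [0,0,0.12,0,0,0,-1]
    - [0,-0.03,0.17,0,0,0,-1]
    - [-0.01,-0.11,0.18,0,0,0,-1]
    - [-0.02,-0.2,0.18,0,0,0,-1]
    - [-0.03,-0.3,0.18,0,0,0,-1]
    - [-0.04,-0.4,0.18,0,0,0,-1]
    - [-0.05,-0.5,0.18,0,0,0,-1]
    - [-0.062,-0.561,0.16,0,0,0,-1]
    - [-0.062,-0.561,0.1,0,0,0,-1]
    - [-0.062,-0.561,0.042,0,0,0,-1]
    - [-0.062,-0.561,0.042,0,0,0,-1]
    - [-0.062,-0.561,0.042,0,0,0,-1]
    - [-0.062,-0.561,0.042,0,0,0,-1]

```text
time_s: 5.22
ee_pos: [438.7, 11.3, 76.0]
ee_rot: [179.9, 0.1, 160.0]
force: [-0.6, 0.4, -0.7]
gripper_width: 0.5
gripper_force: 0.0
```

send_rows:
  motion:
    - [0,0,-0.01,0,0,0,-1]
    - [0,0,-0.02,0,0,0,-1]
    - [0,0,-0.026,0,0,0,-1]
    - [0,0,-0.03,0,0,0,-1]
    - [0,0,-0.034,0,0,0,-1]
    - [0,0,-0.034,0,0,0,-1]
    - [0,0,-0.034,0,0,0,-1]
    - [0,0,-0.034,0,0,0,-1]

```text
time_s: 6.22
ee_pos: [437.5, 11.2, 58.0]
ee_rot: [180.0, 0.0, 160.0]
force: [-0.7, 0.5, 1.0]
gripper_width: 0.4
gripper_force: 0.6
```

send_rows:
  motion:
    - [0,0,-0.004,0,0,0,-1]
    - [0,0,-0.008,0,0,0,-1]
    - [0,0,-0.008,0,0,0,-1]
    - [0,0,-0.008,0,0,0,-1]
    - [0,0,-0.008,0,0,0,-1]

```text
time_s: 6.85
ee_pos: [437.7, 11.2, 54.0]
ee_rot: [180.0, 0.0, 160.0]
force: [-0.2, -0.5, 1.8]
gripper_width: 0.9
gripper_force: 1.2
```

Middle pad gives 1.8 N at 8 mm, about 0.25 N/mm. Next is the right pad.

send_rows:
  motion:
    - [0,0,0.05,0,0,0,-1]
    - [0,0,0.12,0,0,0,-1]
    - [0.01,-0.03,0.17,0,0,0,-1]
    - [0.04,-0.11,0.18,0,0,0,-1]
    - [0.07,-0.2,0.18,0,0,0,-1]
    - [0.11,-0.3,0.18,0,0,0,-1]
    - [0.145,-0.4,0.18,0,0,0,-1]
    - [0.175,-0.48,0.18,0,0,0,-1]
    - [0.185,-0.516,0.16,0,0,0,-1]
    - [0.185,-0.516,0.1,0,0,0,-1]
    - [0.185,-0.516,0.042,0,0,0,-1]
    - [0.185,-0.516,0.042,0,0,0,-1]
    - [0.185,-0.516,0.042,0,0,0,-1]
    - [0.185,-0.516,0.042,0,0,0,-1]

```text
time_s: 8.6
ee_pos: [530.9, -246.9, 76.3]
ee_rot: [-180.0, 0.1, 160.0]
force: [0.6, -0.0, 0.3]
gripper_width: 0.2
gripper_force: 0.0
```

send_rows:
  motion:
    - [0,0,-0.01,0,0,0,-1]
    - [0,0,-0.02,0,0,0,-1]
    - [0,0,-0.026,0,0,0,-1]
    - [0,0,-0.03,0,0,0,-1]
    - [0,0,-0.034,0,0,0,-1]
    - [0,0,-0.034,0,0,0,-1]
    - [0,0,-0.034,0,0,0,-1]
    - [0,0,-0.034,0,0,0,-1]

```text
time_s: 9.6
ee_pos: [529.9, -246.7, 58.1]
ee_rot: [180.0, -0.0, 160.0]
force: [-1.9, 1.5, 4.2]
gripper_width: 0.4
gripper_force: 2.1
```

send_rows:
  motion:
    - [0,0,-0.004,0,0,0,-1]
    - [0,0,-0.008,0,0,0,-1]
    - [0,0,-0.008,0,0,0,-1]
    - [0,0,-0.008,0,0,0,-1]
    - [0,0,-0.008,0,0,0,-1]

```text
time_s: 10.22
ee_pos: [529.9, -246.7, 54.5]
ee_rot: [180.0, -0.0, 160.0]
force: [-3.4, 1.7, 7.7]
gripper_width: 0.1
gripper_force: 3.9
```

Right pad gives 7.7 N at 8 mm, about 1 N/mm. The readings are left 5.2 N, middle 1.8 N and right 7.7 N, so the middle rest is the softest. I'll move above its tag.

send_rows:
  motion:
    - [0,0,0.05,0,0,0,-1]
    - [0,0,0.12,0,0,0,-1]
    - [0,0.03,0.17,0,0,0,-1]
    - [0,0.11,0.18,0,0,0,-1]
    - [0,0.2,0.18,0,0,0,-1]
    - [0,0.3,0.18,0,0,0,-1]
    - [-0.005,0.4,0.18,0,0,0,-1]
    - [-0.01,0.46,0.18,0,0,0,-1]
    - [-0.01,0.479,0.16,0,0,0,-1]
    - [-0.01,0.479,0.11,0,0,0,-1]
    - [-0.01,0.479,0.082,0,0,0,-1]
    - [-0.01,0.479,0.082,0,0,0,-1]
    - [-0.01,0.479,0.082,0,0,0,-1]

```text
time_s: 11.85
ee_pos: [525.7, -7.8, 95.3]
ee_rot: [180.0, 0.1, 159.9]
force: [0.5, -1.4, -0.4]
gripper_width: 0.2
gripper_force: 0.0
```

send_rows:
  motion:
    - [0,0,-0.01,0,0,0,-1]
    - [0,0,-0.02,0,0,0,-1]
    - [0,0,-0.03,0,0,0,-1]
    - [0,0,-0.038,0,0,0,-1]
    - [0,0,-0.046,0,0,0,-1]
    - [0,0,-0.052,0,0,0,-1]
    - [0,0,-0.056,0,0,0,-1]
    - [0,0,-0.056,0,0,0,-1]
    - [0,0,-0.056,0,0,0,-1]

```text
time_s: 12.98
ee_pos: [524.9, -7.2, 66.7]
ee_rot: [180.0, -0.0, 160.0]
force: [-0.2, 0.6, -0.1]
gripper_width: 0.6
gripper_force: 0.0
```

send_rows:
  motion:
    - [0,0,-0.002,0,0,0,-1]
    - [0,0,-0.004,0,0,0,-1]
    - [0,0,-0.005,0,0,0,-1]

```text
time_s: 13.35
ee_pos: [525.0, -7.3, 64.5]
ee_rot: [180.0, -0.0, 160.0]
force: [-0.8, 1.1, 2.2]
gripper_width: 0.6
gripper_force: 1.4
```

```bash
python3 - <<'E'
from workcell import env, eyes
import cv2
f=eyes.grab_frame("scene"); s=env.state(); print(s["ee_pos"],s["force"])
cv2.imwrite("pics/s1.png",cv2.resize(f["pixels"][170:330,220:440,::-1],None,fx=3.4,fy=3.4,interpolation=cv2.INTER_CUBIC))
E
```

```text
[524.98100468  -7.2746121   64.46065878] [-1.16760736  0.44286689  2.25959126]
```

View pics/s1.png

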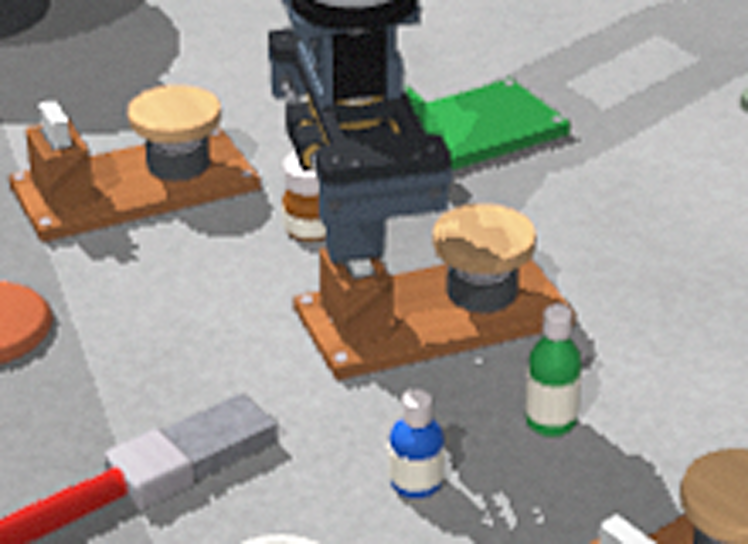

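The fingertips (crop ~(360,250)) sit on the middle tag, which is now nearly down. The other two tags still stand. I'll press on to find the hard stop.

send_rows:
  motion:
    - [0,0,-0.001,0,0,0,-1]
    - [0,0,-0.002,0,0,0,-1]
    - [0,0,-0.003,0,0,0,-1]

```text
time_s: 13.78
ee_pos: [525.0, -7.3, 64.1]
ee_rot: [180.0, 0.0, 160.0]
force: [-4.3, -0.0, 14.9]
gripper_width: 0.6
gripper_force: 6.8
```

Force rose to 15 N with almost no movement, at z = 64 mm, which is the expected height (82 − 18). That is the stop. I'll lift clear.

send_rows:
  motion:
    - [0,0,0.01,0,0,0,-1]
    - [0,0,0.05,0,0,0,-1]
    - [0,0,0.12,0,0,0,-1]
    - [0,0,0.22,0,0,0,-1]
    - [-0.1,0,0.3,0,0,0,-1]
    - [-0.2,0,0.35,0,0,0,-1]
    - [-0.25,0,0.38,0,0,0,-1]
    - [-0.25,0,0.38,0,0,0,-1]
    - [-0.25,0,0.38,0,0,0,-1]
    - [-0.25,0,0.38,0,0,0,-1]

```text
time_s: 15.02
ee_pos: [400.7, -7.3, 252.0]
ee_rot: [-180.0, -0.1, 160.0]
force: [0.5, 0.1, -0.3]
gripper_width: 0.8
gripper_force: 0.0
```

```bash
python3 - <<'E'
from workcell import env, eyes
import cv2
f=eyes.grab_frame("scene"); s=env.state(); print(s["ee_pos"],s["force"])
cv2.imwrite("pics/s2.png",cv2.resize(f["pixels"][170:390,200:480,::-1],None,fx=2.7,fy=2.7,interpolation=cv2.INTER_CUBIC))
E
```

```text
[400.60690995  -7.31707174 252.05899377] [ 0.83334796  0.5373215  -0.57750655]
```

View pics/s2.png

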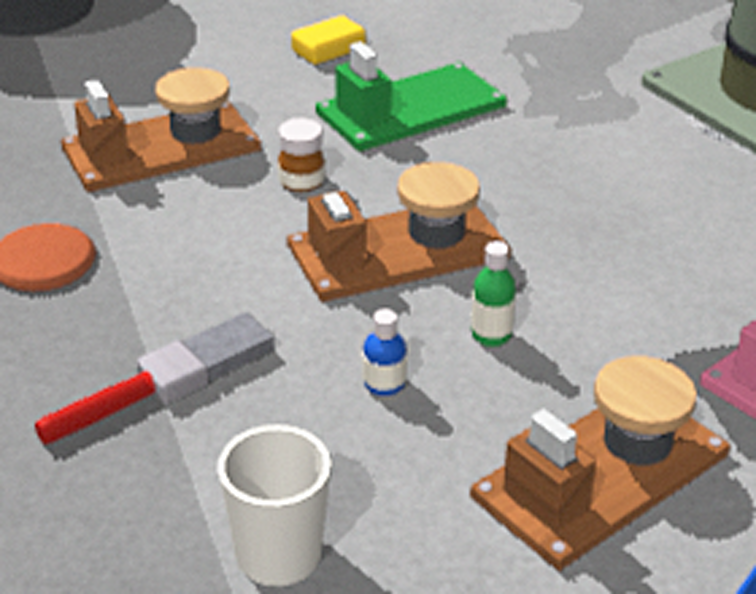

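The middle tag (crop (338,205)) is down, and the left (552,437) and right (97,98) tags are up. Nothing else has moved and the hand is clear.

```bash
python3 -c "
from workcell import env
print(env.job_done())"
```

```text
the job is handed in; nothing more can be done
None
```

I pressed the pads left to right (5.2, 1.8 and 7.7 N at about 8 mm down), found the middle rest softest, pushed only its tag down to its stop, lifted the hand clear and handed the job in; no verdict was returned.

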